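# Lower the taller roller stand one hole

### The job

A long board is to lie level across the two blue roller stands on the bench, but one stand is set one hole higher than the other. Press the red button on the taller stand so that its tube collapses to the next hole down and clicks in there, level with the other stand. Leave the shorter stand as it is.

Things in the scene. Friction and masses are not known exactly. Their poses are not given: they have to be found in the camera images.
- tall_button_top (a point): centre of the top of the taller stand's red button (28 mm across, facing up, 12 mm above a black head block, 259 mm above the bench at the start). A rubber roller across the head, 132 mm wide, has its axis 55 mm behind the button and its top 24 mm above it. The head rides on an aluminium tube that slides down in a blue tube, 40 mm square, 140 mm high, on a fixed base 120 x 100 mm
- short_button_top (a point): the same point on the shorter stand: an identical stand, already latched one hole lower, its button top 219 mm above the bench. Either stand may be on the left; each is turned up to 23 degrees from facing the robot
- tall_tube (a joint): how far the taller stand's tube has slid down, m: 0 latched in the top hole (start), 0.040 in the next, 0.080 in the lowest. With its pin out of the hole it sinks by its own weight (50 to 110 mm/s) as far as a finger on the button lets it. Let go between two holes, it sinks on and the pin snaps into the next; held pressed while passing a hole, it passes that hole
- tall_button (a joint): how far the taller stand's button is pressed into its head, m: 0 out, 0.009 fully in; its spring gives 1 N at first, about 3 N fully in. The pin leaves its hole at about 0.006, and only in a hole does the button come back out to 0. The button rides down with the head

How it is judged:
By the outcome, as a careful person would: the job done as asked, in the order asked, and still so for the second after the job is handed in, with the robot touching nothing.
It also fails if it takes over 32 s, if anything falls off the work surface, if the arm or the gripper's body presses on something with over 40 N, if the wrist force passes 120 N, or if a joint passes its speed limit or range.

### The arm

A 6-joint arm with a two-finger parallel gripper is mounted at the origin on a cart in front of the work surface, level with it; the furniture and walls round the work are solid. World frame = base frame: x ahead of the robot, y to its left, z up, the work surface at z = 0. Lengths are in m, angles in rad, forces in N, time in s.
With the tool pointing down it reaches from about 0.35 to 0.85 m from the base axis. Payload 8.1 kg.
Tool frame: the origin (TCP) lies on the centre line of the jaws, within the pads' length; the fingertips stand 17 mm ahead of it and the grasp point (between the pads) lies 2 mm behind it; z points along the fingers, y is the line along which they close (so a half turn about z gives the same grasp; the last joint's range is limited). The gripper opens to 93 mm and grips with 3 to 60 N. Pads are 15 mm wide; open, the fingers measure 128 mm over their backs; the gripper's body (75 mm by 188 mm) begins 65 mm behind the grasp point.
Start: joints at [1.255, 0.13, 1.488, -0, 1.523, -0.085], TCP at [0.137, 0.584, 0.236] pointing down, gripper open.
Joint ranges: [-2.96, 2.96], [-0.89, 2.26], [0.02, 2.5], [-1.34, 4.48], [0, 2.73], [-2.66, 2.66]. Speed limits (rad/s): [2.39, 2.39, 2.79, 3.14, 3.14, 3.14].

### API

Orientations are given as a rotation vector (axis times angle).
In Python, from plant import status, eyes, robot gives the robot as it stands. The module is installed in compiled form; this text tells all that it offers.
- The arm moves only by the tool servo_tool, never from a script. Its argument "plan" is text: rows parted by semicolons, each of 4 numbers parted by spaces: the shift along the tool's x, y, z in m, then the turn about the tool's z in degrees. A call has 1 to 12 rows; each row is the pose to reach, as a shift and turn from the pose commanded when the call began, along the tool's axes at that moment; what a row does not reach only later rows make up. A row lasts 1/12 s, in which the tool goes at most 41.7 mm and 7.16 degrees, less where a joint would pass 70% of its speed; a pose out of reach is approached as far as the arm can. A call with a gripper value outside its range is refused whole. "grip" is the closure, from -1 (fully open) to 1 (shut), set as the call begins (left out, the last holds). The fingers move at their own pace and stop on an object; "grip_force" is the grip in N (left out, the last holds). Time passes only in rows, so rows that repeat a pose let the fingers close. It gives the time, the measured TCP pose, the force, the opening and the grip force at its end, in the units of the state.
- status.read_state(): the state, without advancing time (a new reading comes with each control period).
- eyes.read_camera(name): name is "scene" or "top" or "wrist"; returns a dict with "image" (420x560x3 uint8, blue, green, red), "fovy" (degrees; the focal length in pixels is half the picture's height over the tangent of half this angle, whatever the lens; pixels are square), "cx", "cy" (the principal point, pixels), "world_from_camera" (4x4, takes a point from camera to world coordinates); the wrist camera has in their place "hand_eye" (4x4, takes a point from camera to tool coordinates, whose origin is the TCP and whose axes are the flange's). Camera axes: x right, y down, z forward; pixel columns grow to the right and rows downward; lengths in m; the calibration is good to about 2 mm. A picture is of the moment at which its call begins: read the wrist's pose just before it. There is no depth.
- robot.close_job(): hands the job in; it is judged then, once.
The state is a dict: "t": time; "q": joint angles; "dq": joint speeds; "joint_torque": joint torques, N m; "tool_pos": TCP position; "orientation": TCP orientation; "force": force on the tool from outside, world axes, zero at the start; "wrist_torque": the same for the moment, N m; "opening": finger opening in m; "gripper_force": force on a finger pad.
Only numpy, scipy, OpenCV 4.12 (cv2) and the standard library are available. Lean on these libraries where they do the work, as an engineer would, in place of code of your own. Each camera call takes 0.05 s, during which the arm holds its last target. There are 200 camera calls.

## Working session

There is one attempt and no reset: what is moved stays moved. The work goes in short steps, Python scripts to look and compute and a tool call to move; the robot and the scene stay as the last step left them, time stands still between calls to the robot, and variables do not carry over. Pictures are saved under pics/ and viewed, at most 10 in all, crops included, and the job is handed in when it is done.

Besides the shell and the picture viewer there is one more tool, called in YAML: its name, and indented under it one key for each argument. servo_tool: Moves the arm, as the interface text tells. Its arguments: {"type":"object","properties":{"plan":{"type":"string"},"grip":{"type":"number"},"grip_force":{"type":"number"}},"required":["plan"]}

```bash
mkdir -p pics
python3 - <<'E'
from plant import status, eyes
import cv2, numpy as np
s=status.read_state();print({k:np.round(v,3) for k,v in s.items()})
for n in("scene","top"):
    c=eyes.read_camera(n);cv2.imwrite(f"pics/{n}0.png",c["image"]);print(n,c["fovy"],c["cx"],c["cy"],np.round(c["world_from_camera"],3).tolist())
    im=c["image"].astype(int);m=((im[...,2]>110)&(im[...,1]<70)&(im[...,0]<70)).astype(np.uint8)
    k,l,st,ce=cv2.connectedComponentsWithStats(m)
    for i in range(1,k):
        if st[i,4]>8:print(st[i],ce[i].round(1))
E
```

```text
{'t': np.float64(0.0), 'q': array([ 1.255,  0.131,  1.489, -0.   ,  1.523, -0.085]), 'dq': array([ 0.002,  0.001,  0.001, -0.001,  0.   , -0.002]), 'joint_torque': array([-1.0000e-03, -5.5985e+01, -4.9176e+01,  7.7000e-02,  3.6000e-02,
       -0.0000e+00]), 'tool_pos': array([0.137, 0.584, 0.235]), 'orientation': array([-3.62e-01, -3.12e+00,  3.00e-03]), 'force': array([-0.127, -0.995, -0.227]), 'wrist_torque': array([-0.025, -0.072, -0.024]), 'gripper_force': np.float64(0.0), 'opening': np.float64(0.093)}
scene 45.23913809026014 277.12282370911976 201.44306727074178 [[0.903, -0.293, 0.315, 0.254], [-0.43, -0.639, 0.638, -0.279], [0.014, -0.711, -0.703, 0.773], [0.0, 0.0, 0.0, 1.0]]
[171   1  20  19 140] [180.4  10.4]
[142  22   8   7  26] [145.7  25.1]
[153  36  25  15 161] [164.6  43. ]
[125  63  38  23  95] [146.8  73.2]
[119  70  23   7  29] [130.5  73.1]
[198  78  40  15 135] [219.2  83.9]
[196  83  32  15 104] [212.3  92.3]
[248 129  16  12 146] [255.9 134.2]
[ 448  146   50   96 2141] [473.3 191.8]
[497 177  16  26 182] [503.4 189.3]
[286 213  20  18 274] [295.5 221.3]
top 43.32362825582251 274.6358977119358 206.16703294324344 [[-0.02, -0.989, 0.144, 0.387], [-1.0, 0.022, 0.012, 0.257], [-0.015, -0.144, -0.989, 1.045], [0.0, 0.0, 0.0, 1.0]]
[295   0  15  40 334] [300.   18.4]
[366  11  31  31 716] [381.   26.3]
[181 177  17  17 214] [189.1 185.1]
[346 202  19  17 244] [354.9 210. ]
[485 271  47  18 510] [508.8 280.2]
```

View pics/scene0.png

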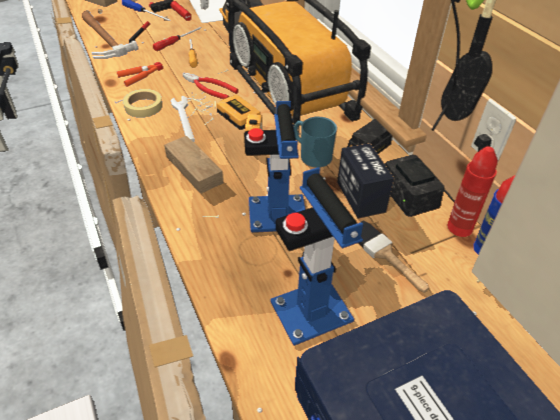

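View pics/top0.png

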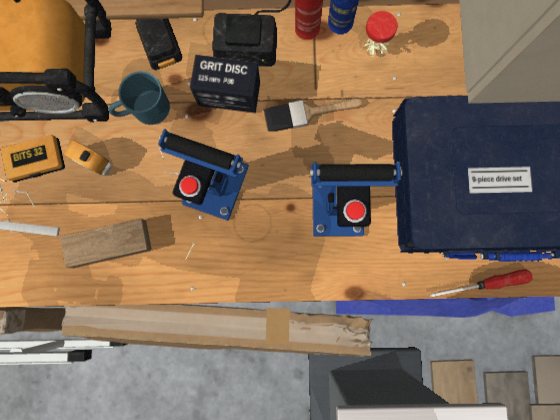

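```bash
cat > h.py <<'E'
import numpy as np
from plant import eyes
def ray(c,uv,T=None):
    T=c["world_from_camera"] if T is None else T
    f=c["image"].shape[0]/2/np.tan(np.radians(c["fovy"])/2)
    d=T[:3,:3]@[(uv[0]-c["cx"])/f,(uv[1]-c["cy"])/f,1];return T[:3,3],d/np.linalg.norm(d)
def at(c,uv,z,T=None):
    o,d=ray(c,uv,T);return o+d*(z-o[2])/d[2]
def tri(r):
    P=[np.eye(3)-np.outer(d,d) for o,d in r]
    x=np.linalg.solve(sum(P),sum(p@o for p,(o,d) in zip(P,r)))
    return x,[np.linalg.norm(p@(x-o)) for p,(o,d) in zip(P,r)]
E
python3 - <<'E'
from h import *
s=eyes.read_camera("scene");t=eyes.read_camera("top")
for n,a,b in(("L",(255.9,134.2),(189.1,185.1)),("R",(295.5,221.3),(354.9,210))):
    print(n,tri([ray(s,a),ray(t,b)]))
    for z in(.259,.219):print(z,at(s,a,z),at(t,b,z))
E
```

```text
L (array([0.54560845, 0.40408727, 0.2126049 ]), [np.float64(0.00015961496797479484), np.float64(0.0001596149679749068)])
0.259 [0.5213359  0.34756008 0.259     ] [0.53693151 0.39585037 0.259     ]
0.219 [0.54212347 0.39631534 0.219     ] [0.54454591 0.40291386 0.219     ]
R (array([0.49400086, 0.1461677 , 0.25306155]), [np.float64(0.00020252481263312246), np.float64(0.00020252481263309058)])
0.259 [0.49105936 0.14134589 0.259     ] [0.49339303 0.14693106 0.259     ]
0.219 [0.50949281 0.17406715 0.219     ] [0.4987912  0.14132387 0.219     ]
```

servo_tool:
  plan: "0 0 -0.04 0;0 0 -0.08 0;0 0 -0.12 0;-0.03 -0.023 -0.12 0;-0.06 -0.046 -0.12 0;-0.09 -0.069 -0.12 0;-0.12 -0.092 -0.12 0;-0.15 -0.115 -0.12 0;-0.18 -0.138 -0.12 0;-0.21 -0.161 -0.12 0;-0.24 -0.184 -0.12 0;-0.27 -0.207 -0.12 0"
  grip: 1

```text
t: 1.2
tool_pos: [0.3534, 0.3192, 0.3556]
orientation: [0.361, 3.121, 0.0]
force: [1.1, 0.2, 0.2]
opening: 0.0174
gripper_force: 0.0
```

servo_tool:
  plan: "-0.03 -0.023 0 0;-0.06 -0.046 0 0;-0.09 -0.069 0 0;-0.12 -0.092 0 0;-0.12 -0.092 0 0;-0.12 -0.092 0 0;-0.12 -0.092 0 0"

```text
t: 1.78
tool_pos: [0.4483, 0.2039, 0.3555]
orientation: [-0.363, -3.12, -0.0]
force: [-0.2, 0.4, -0.2]
opening: 0.0006
gripper_force: 0.0
```

```bash
cat > m.py <<'E'
from h import *
from plant import status
from scipy.spatial.transform import Rotation as Ro
import cv2,sys
s=status.read_state();R=Ro.from_rotvec(s["orientation"]).as_matrix()
c=eyes.read_camera("wrist");cv2.imwrite(f"pics/{sys.argv[1]}.png",c["image"])
W=np.eye(4);W[:3,:3]=R;W[:3,3]=s["tool_pos"];T=W@c["hand_eye"]
print(s["t"],s["tool_pos"],s["force"],s["opening"],"R",R.round(3).tolist())
im=c["image"].astype(int);m=((im[...,2]>110)&(im[...,1]<70)&(im[...,0]<70)).astype(np.uint8)
k,l,st,ce=cv2.connectedComponentsWithStats(m)
for i in range(1,k):
    if st[i,4]>60:print(st[i],ce[i].round(1),[at(c,ce[i],z,T).round(4) for z in(.259,.219)])
tgt=np.array([.4934,.1465,.276])
print("shift to tgt",R.T@(tgt-s["tool_pos"]))
E
python3 m.py w1
```

```text
1.7833 [0.44826979 0.20394419 0.35548131] [-0.22981514  0.37205834 -0.17442858] 0.000574746030252922 R [[-0.973, 0.23, -0.001], [0.23, 0.973, 0.0], [0.001, 0.0, -1.0]]
[  0 154  25  24 367] [  9.3 164.9] [array([0.3764, 0.0383, 0.259 ]), array([0.3774, 0.0084, 0.219 ])]
[518 233  40  34 995] [537.8 249.2] [array([0.5183, 0.3759, 0.259 ]), array([0.5423, 0.401 , 0.219 ])]
[197 264  38  30 933] [216.4 279.9] [array([0.4891, 0.148 , 0.259 ]), array([0.5084, 0.1359, 0.219 ])]
shift to tgt [-0.05716646 -0.04555872  0.07943707]
```

View pics/w1.png

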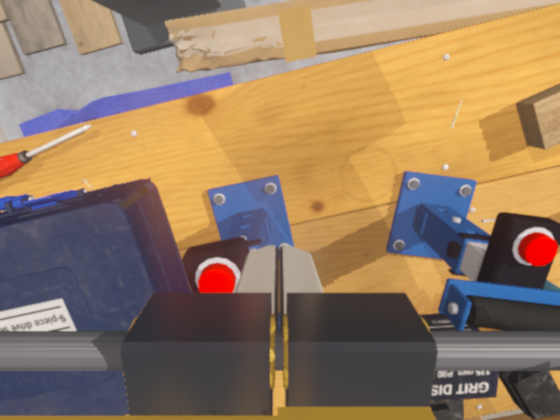

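servo_tool:
  plan: "-0.027 -0.022 0 0;-0.055 -0.045 0 0;-0.055 -0.045 0.035 0;-0.055 -0.045 0.065 0;-0.055 -0.045 0.072 0;-0.055 -0.045 0.072 0;-0.055 -0.045 0.072 0;-0.055 -0.045 0.072 0"

```text
t: 2.5
tool_pos: [0.4923, 0.1485, 0.2861]
orientation: [0.359, 3.118, 0.002]
force: [-1.4, 1.0, 0.7]
opening: 0.0003
gripper_force: 0.0
```

```bash
python3 m.py w2; python3 -c "
from plant import eyes;import cv2
cv2.imwrite('pics/top2.png',cv2.resize(eyes.read_camera('scene')['image'][80:360,160:440],None,fx=2,fy=2))"
```

```text
2.5 [0.49225037 0.14848645 0.286088  ] [-1.37219011  1.00632528  0.70504338] 0.0002628489940078568 R [[-0.974, 0.227, 0.003], [0.227, 0.974, 0.001], [-0.003, 0.001, -1.0]]
[  0 112  15  23 157] [  4.  123.5] [array([0.4007, 0.0408, 0.259 ]), array([0.3977, 0.0122, 0.219 ])]
[250 225  50  54 867] [274.2 240.2] [array([0.485 , 0.1479, 0.259 ]), array([0.5011, 0.1437, 0.219 ])]
shift to tgt [-0.00154192 -0.00168687  0.01009021]
```

View pics/top2.png

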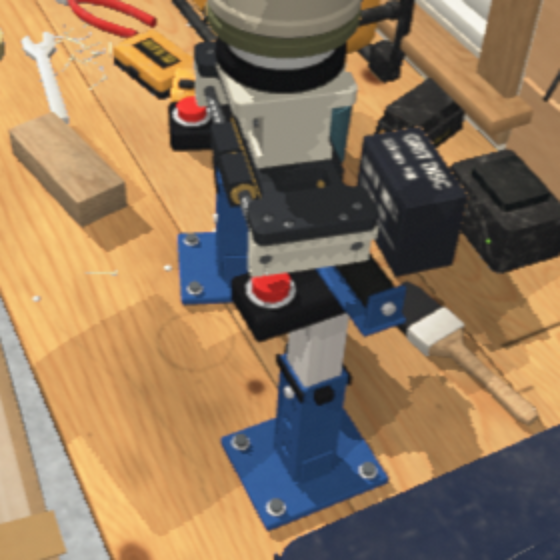

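View pics/w2.png

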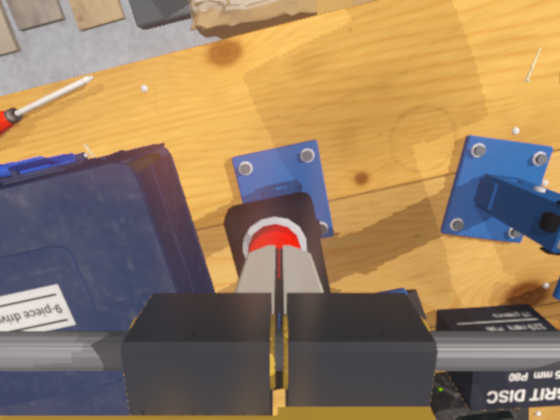

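servo_tool:
  plan: "0 -0.001 0.003 0;0 -0.001 0.005 0;0 -0.001 0.005 0;0 -0.001 0.005 0"

```text
t: 2.93
tool_pos: [0.4914, 0.1464, 0.2786]
orientation: [-0.362, -3.12, 0.0]
force: [-0.0, -0.0, 0.1]
opening: 0.0006
gripper_force: 0.0
```

Settled, tip 2.6 mm above the button. Press about 7.5 mm in, hold briefly, then rise.

servo_tool:
  plan: "0 0 0.003 0;0 0 0.006 0;0 0 0.0085 0;0 0 0.010 0;0 0 0.010 0;0 0 0.010 0"

```text
t: 3.43
tool_pos: [0.4913, 0.1464, 0.2682]
orientation: [-0.362, -3.12, 0.0]
force: [-0.1, 0.1, 0.2]
opening: 0.0008
gripper_force: 0.0
```

servo_tool:
  plan: "0 0 -0.03 0;0 0 -0.06 0;0 0 -0.09 0;0.04 0.02 -0.09 0;0.08 0.04 -0.09 0;0.12 0.06 -0.09 0;0.12 0.06 -0.09 0;0.12 0.06 -0.09 0;0.12 0.06 -0.09 0;0.12 0.06 -0.09 0"

```text
t: 4.27
tool_pos: [0.3891, 0.2317, 0.3585]
orientation: [0.362, 3.12, -0.001]
force: [0.6, -0.3, -0.5]
opening: 0.0004
gripper_force: 0.0
```

Run:
```python
from h import *
import cv2
def blobs(im):
    im=im.astype(int);m=((im[...,2]>110)&(im[...,1]<70)&(im[...,0]<70)).astype(np.uint8)
    k,l,st,ce=cv2.connectedComponentsWithStats(m);return [(st[i].tolist(),ce[i].round(1)) for i in range(1,k) if st[i,4]>100]
s=eyes.read_camera("scene");t=eyes.read_camera("top")
print(blobs(s["image"]),blobs(t["image"]))
a=cv2.resize(s["image"][80:360,160:440],(400,400));b=cv2.resize(t["image"][100:300,140:440],(400,267))
cv2.imwrite("pics/e.png",np.hstack([a,cv2.copyMakeBorder(b,0,133,0,0,cv2.BORDER_CONSTANT)]))
```

```text
[([248, 129, 16, 12, 142], array([256. , 134.2])), ([448, 146, 50, 96, 2104], array([473.3, 191.9])), ([497, 177, 16, 26, 180], array([503.4, 189.4])), ([285, 231, 19, 18, 253], array([294.3, 239.7]))] [([295, 0, 16, 40, 110], array([298.8,  22.8])), ([366, 11, 31, 32, 745], array([380.8,  26. ])), ([181, 177, 16, 17, 216], array([188.8, 184.9])), ([484, 271, 49, 18, 513], array([508. , 279.7]))]
```

View pics/e.png

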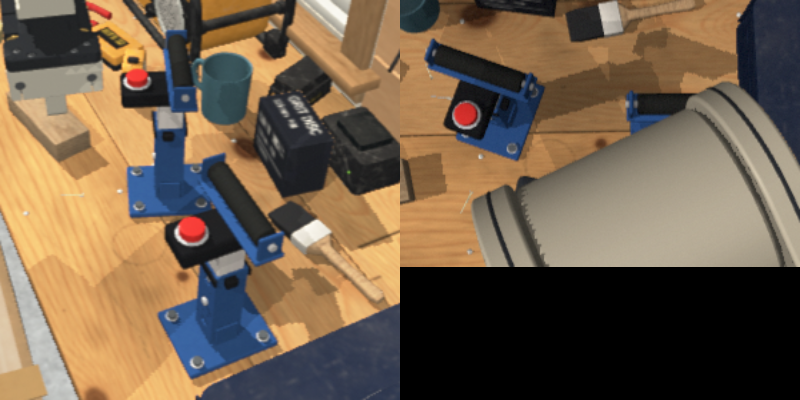

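Run:
```python
from h import *
s=eyes.read_camera("scene");T=np.linalg.inv(s["world_from_camera"]);f=210/np.tan(np.radians(s["fovy"])/2)
for d in(0,.03,.04,.05,.08):
    p=T@[.494,.1462,.253-d,1];print(d,s["cx"]+f*p[0]/p[2],s["cy"]+f*p[1]/p[2])
```

```text
0 295.62798960020154 221.28749402717781
0.03 294.7984732509568 235.37444308368737
0.04 294.53245465662127 239.89200369584478
0.05 294.27143324439425 244.32470154447412
0.08 293.5169826021591 257.13687549679486
```

The button now sits at row 239.7. A 40 mm drop should put it at 239.9, so the tube is in the next hole. The short stand hasn't moved, and the arm is clear of both.

```bash
python3 -c "
from plant import robot;print(robot.close_job())"
```

```text
the job is handed in; nothing more can be done
None
```

The taller stand's tube has dropped 40 mm into the next hole, level with the shorter stand, which was left untouched; the job is handed in with the arm clear of both.

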